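# Sort the press stamps back into their stands

## Task

The four stamps of the sole press have been put away in one another's stands. Rearrange them so that every stamp stands flat inside the stand of its own colour (red in red, blue in blue, yellow in yellow, green in green); the black stand is free for parking a stamp on the way and ends up empty. Keep the stamps upright throughout, and do not knock over the little cup of rivets.

Things in the scene. Friction and masses are not known exactly. Their poses are not given: they have to be found in the camera images.
- stamp_red_mid (a point): Press stamp with red handle: loose, upright, round, 90 mm tall, 0.3 kg. Black rubber foot with grey flange, 56 mm wide, 21 mm tall; short steel ferrule, 28 mm wide; red round handle, 32 mm wide, from 27 to 90 mm above the underside. Point: on its axis half-way up, 45 mm above its underside; z up. It starts in a stand of another colour, within 5 mm of its centre.
- stamp_blue_mid (a point): Press stamp with blue handle: loose, upright, round, 90 mm tall, 0.3 kg. Black rubber foot with grey flange, 56 mm wide, 21 mm tall; short steel ferrule, 28 mm wide; blue round handle, 32 mm wide, from 27 to 90 mm above the underside. Point: on its axis half-way up, 45 mm above its underside; z up. It starts in a stand of another colour, within 5 mm of its centre.
- stamp_yellow_mid (a point): Press stamp with yellow handle: loose, upright, round, 90 mm tall, 0.3 kg. Black rubber foot with grey flange, 56 mm wide, 21 mm tall; short steel ferrule, 28 mm wide; yellow round handle, 32 mm wide, from 27 to 90 mm above the underside. Point: on its axis half-way up, 45 mm above its underside; z up. It starts in a stand of another colour, within 5 mm of its centre.
- stamp_green_mid (a point): Press stamp with green handle: loose, upright, round, 90 mm tall, 0.3 kg. Black rubber foot with grey flange, 56 mm wide, 21 mm tall; short steel ferrule, 28 mm wide; green round handle, 32 mm wide, from 27 to 90 mm above the underside. Point: on its axis half-way up, 45 mm above its underside; z up. It starts in a stand of another colour, within 5 mm of its centre.
- stand_red: The red stand: a round dish fixed to the bench, 96 mm wide, with a round recess 76 mm wide. Its inner floor is 6 mm and its rim 13 mm above the bench. Origin: the centre of its underside, on the bench; z up. At the start a stamp of another colour stands in it.
- stand_blue: The blue stand: a round dish fixed to the bench, 96 mm wide, with a round recess 76 mm wide. Its inner floor is 6 mm and its rim 13 mm above the bench. Origin: the centre of its underside, on the bench; z up. At the start a stamp of another colour stands in it.
- stand_yellow: The yellow stand: a round dish fixed to the bench, 96 mm wide, with a round recess 76 mm wide. Its inner floor is 6 mm and its rim 13 mm above the bench. Origin: the centre of its underside, on the bench; z up. At the start a stamp of another colour stands in it.
- stand_green: The green stand: a round dish fixed to the bench, 96 mm wide, with a round recess 76 mm wide. Its inner floor is 6 mm and its rim 13 mm above the bench. Origin: the centre of its underside, on the bench; z up. At the start a stamp of another colour stands in it.
- stand_black: The black stand: a round dish fixed to the bench, 96 mm wide, with a round recess 76 mm wide. Its inner floor is 6 mm and its rim 13 mm above the bench. Origin: the centre of its underside, on the bench; z up. It is empty at the start and is the free place; no stamp belongs in it.
- cup_mid (a point): A loose open steel cup of brass rivets, 44 mm wide, 42 mm tall, standing among the stands; not to be knocked over. The point is on its axis half-way up, 21 mm above the bench; z up.

How it is judged:
At the end, for the whole second after the job is handed in: Every stamp stands released, upright (within 3 degrees) and at rest on the floor of the stand of its own colour, its axis within 12 mm of the stand's centre (wherever it fits inside the rim); the black stand is therefore empty (horizontal distance between stamp_red_mid and stand_red below 0.012 m and z of stamp_red_mid in the frame of stand_red between 0.047 and 0.054 m and angle between each of stamp_red_mid, stamp_blue_mid, stamp_yellow_mid, stamp_green_mid's own z axis and vertical below 0.06 rad and linear speed of each of stamp_red, stamp_blue, stamp_yellow, stamp_green below 0.02 m/s and horizontal distance between stamp_blue_mid and stand_blue below 0.012 m and z of stamp_blue_mid in the frame of stand_blue between 0.047 and 0.054 m and horizontal distance between stamp_yellow_mid and stand_yellow below 0.012 m and z of stamp_yellow_mid in the frame of stand_yellow between 0.047 and 0.054 m and horizontal distance between stamp_green_mid and stand_green below 0.012 m and z of stamp_green_mid in the frame of stand_green between 0.047 and 0.054 m); the robot touches nothing.
It fails at once if the red stamp is tipped by more than 40 degrees (angle between stamp_red_mid's own z axis and vertical above 0.7 rad).
It fails at once if the blue stamp is tipped by more than 40 degrees (angle between stamp_blue_mid's own z axis and vertical above 0.7 rad).
It fails at once if the yellow stamp is tipped by more than 40 degrees (angle between stamp_yellow_mid's own z axis and vertical above 0.7 rad).
It fails at once if the green stamp is tipped by more than 40 degrees (angle between stamp_green_mid's own z axis and vertical above 0.7 rad).
It fails at once if the cup of rivets is knocked over (tipped by more than 30 degrees) (angle between cup_mid's own z axis and vertical above 0.52 rad).
It also fails if it takes over 115 s, if anything falls off the work surface, if the arm or the gripper's body presses on something with over 40 N, if the wrist force passes 120 N, or if a joint passes its speed limit or range.

## Robot

A 7-joint arm with a two-finger parallel gripper is mounted at the origin on the work surface. World frame = base frame: x ahead of the robot, y to its left, z up, the work surface at z = 0. Lengths are in m, angles in rad, forces in N, time in s.
With the tool pointing down it reaches from about 0.4 to 0.875 m from the base axis. Payload 19.3 kg.
Tool frame: the origin (TCP) lies at the very end of the fingers, on their centre line; the grasp point (between the pads) lies 19 mm behind it; z points along the fingers, y is the line along which they close (so a half turn about z gives the same grasp; the last joint's range is limited). The gripper opens to 85 mm and grips with 20 to 120 N. Pads are 22 mm wide; open, the fingers measure 114 mm over their backs; the gripper's body (76 mm by 85 mm) begins 54 mm behind the grasp point. The pads swing forward as they close: fully open they stand 13 mm farther back than shut.
Start: joints at [-1.373, 0.521, -0.036, 1.599, 0.021, 1.021, -0.113], TCP at [0.165, 0.603, 0.231] pointing down, gripper open.
Joint ranges: [-2.91, 2.91], [-0.3, 2.13], [-1.5, 1.42], [0.17, 2.43], [-1.26, 4.41], [0.16, 1.93], [-2.52, 2.52]. Speed limits (rad/s): [1.89, 1.89, 2.39, 2.39, 3.01, 3.01, 3.01].

## Interface

Orientations are given as [roll, pitch, yaw] about the fixed x, y, z axes, in that order (R = Rz(yaw) Ry(pitch) Rx(roll)).
In Python, from workcell import bot gives the robot as it stands. The module is installed in compiled form; this text tells all that it offers.
- The arm moves only by the tool apply_moves, never from a script. Its arguments are lists of equal length, an entry for each row: "claw": the finger opening in m, from 0 to 0.0854; "xyz": the shift along the tool's x, y, z in m, a list of three; "twist": the turn, a rotation vector about the tool's x, y, z in rad, a list of three. A call has 1 to 20 rows; each row shifts and turns the commanded pose from where the row before left it, along the tool's axes as they then stand; what a row does not reach is not made up. A row lasts 1/10 s, in which the tool goes at most 50 mm and 8.59 degrees, less where a joint would pass 70% of its speed; a pose out of reach is approached as far as the arm can. A call with a gripper value outside its range is refused whole. The fingers move at their own pace and stop on an object; "force" is the grip in N (left out, the last holds). Time passes only in rows, so rows that do not move let the fingers close. It gives the time, the measured TCP pose, the force, the opening and the grip force at its end, in the units of the state.
- bot.observe(): the state, without advancing time (a new reading comes with each control period).
- bot.grab_frame(name): name is "scene" or "top"; returns a dict with "img" (480x640x3 uint8, red, green, blue), "vfov" (degrees; the focal length in pixels is half the picture's height over the tangent of half this angle, whatever the lens; pixels are square), "cx", "cy" (the principal point, pixels), "distortion" ([k1, k2, p1, p2, k3] as OpenCV has them; the pictures are not rectified), "view" (4x4, takes a point from world to camera coordinates). Camera axes: x right, y up, looking along -z (the intrinsics and any distortion apply to the point x, -y, -z); pixel columns grow to the right and rows downward; lengths in m; the calibration is good to about 2 mm. A picture is of the moment at which its call begins. There is no depth.
- bot.job_done(): hands the job in; it is judged then, once.
Trained networks look in the newest picture that a camera, given by its name, has taken for a name from the list of things; names that differ only in an ending like _2 or _b are one class to them, and where a whole thing is asked for, a point or a joint stands for the part that bears it (a point fixed in the world has none). Each returns a list of dicts, best first, with "score" (0 to 1); they miss things now and then, are a little off and sometimes report something else, mostly with a low value. They report only what shows in the picture. A call takes as long as a camera call.
- bot.find_in(camera, query): "position" ([x, y, z] in m, in world coordinates, good to about 4 mm: the middle of the surface that is visible of it).
The state is a dict: "clock": time; "qpos": joint angles; "qd": joint speeds; "joint_efforts": joint torques, N m; "position": TCP position; "tool_rot": TCP orientation; "force": force on the tool from outside, world axes, zero at the start; "moment": the same for the moment, N m; "grip_width": finger opening in m; "finger_force": force on a finger pad.
Only numpy, scipy, OpenCV 4.12 (cv2) and the standard library are available. Lean on these libraries where they do the work, as an engineer would, in place of code of your own. Each camera call takes 0.05 s, during which the arm holds its last target. There are 200 camera calls.

## Working session

There is one attempt and no reset: what is moved stays moved. The work goes in short steps, Python scripts to look and compute and a tool call to move; the robot and the scene stay as the last step left them, time stands still between calls to the robot, and variables do not carry over. Pictures are saved under pics/ and viewed, at most 14 in all, crops included, and the job is handed in when it is done.

Besides the shell and the picture viewer there is one more tool, called after "Emit:" as name(argument=value, ...) on one line, values as JSON. apply_moves: Moves the arm, as the interface text tells. Its arguments: {"type":"object","properties":{"claw":{"type":"array"},"xyz":{"type":"array"},"twist":{"type":"array"},"force":{"type":"number"}},"required":["claw","xyz","twist"]}

```bash
mkdir -p pics
python3 - <<'E'
from workcell import bot
import cv2
for c in("scene","top"):
    f=bot.grab_frame(c); cv2.imwrite(f"pics/{c}0.png",f["img"][:,:,::-1])
    print(c,f["vfov"],f["cx"],f["cy"],f["distortion"],f["view"])
    for q in["stamp_red_mid","stamp_blue_mid","stamp_yellow_mid","stamp_green_mid","stand_red","stand_blue","stand_yellow","stand_green","stand_black","cup_mid"]:
        print(q,[(round(r["score"],2),[round(float(v),3) for v in r["position"]]) for r in bot.find_in(c,q)[:2]])
s=bot.observe();print(s)
E
```

```text
scene 51.452344060701265 320.16812779295924 238.99309218792615 [-0.00044008  0.          0.          0.          0.        ] [[-0.60155685  0.79865378  0.01677765  0.3357191 ]
 [-0.61178824 -0.47410898  0.63319493  0.31296123]
 [ 0.51365796  0.37063838  0.7738105  -1.14667686]
 [ 0.          0.          0.          1.        ]]
stamp_red_mid [(0.92, [0.661, 0.165, 0.042]), (0.24, [0.666, -0.087, 0.014])]
stamp_blue_mid [(0.86, [0.467, -0.195, 0.039])]
stamp_yellow_mid [(0.93, [0.473, 0.01, 0.044]), (0.25, [0.48, 0.018, 0.016])]
stamp_green_mid [(0.67, [0.66, -0.086, 0.038])]
stand_red [(0.85, [0.477, 0.019, 0.012])]
stand_blue [(0.71, [0.66, -0.087, 0.015]), (0.16, [0.48, 0.018, 0.015])]
stand_yellow [(0.8, [0.465, -0.182, 0.013])]
stand_green [(0.74, [0.474, 0.008, 0.045]), (0.7, [0.663, 0.158, 0.011])]
stand_black [(0.71, [0.474, 0.234, 0.003])]
cup_mid [(0.78, [0.7, 0.005, 0.027])]
top 57.195589592002726 329.2579032335676 240.29750942452313 [-0.01287773  0.          0.          0.          0.        ] [[ 0.02601075 -0.99945036  0.02055269 -0.01188476]
 [ 0.99831535  0.0270369   0.
[... 657 characters left out ...]
028])]
{'clock': 1.1, 'qpos': array([-1.37323042,  0.52139516, -0.03627008,  1.59952341,  0.02125311,
        1.02108804, -0.11283999]), 'qd': array([-0.00080751,  0.00064703,  0.00193088,  0.00045557,  0.00136843,
       -0.0023308 , -0.00062439]), 'joint_efforts': array([-8.30941281e-04, -9.26845121e+01,  1.97748855e+00, -3.70264041e+01,
        1.79348333e-02,  1.48287774e-03, -4.77371282e-05]), 'position': array([0.16541266, 0.60269864, 0.23128576]), 'tool_rot': array([-3.14156956e+00,  6.15290026e-05,  2.87374606e+00]), 'force': array([ 0.26065698, -1.26088328, -0.1213903 ]), 'moment': array([ 0.02366172,  0.04591112, -0.03504237]), 'finger_force': 0.0, 'grip_width': 0.0853816567659434}
```

View pics/top0.png

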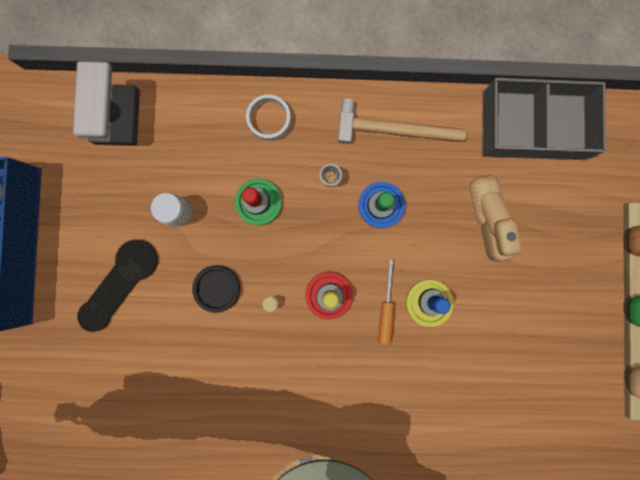

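View pics/scene0.png

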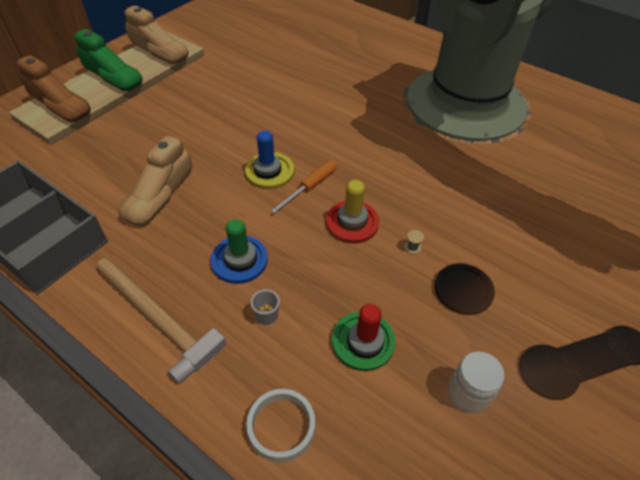

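The scene matches the networks' reports: red stamp in green stand, green in blue, blue in yellow, yellow in red, with black free at top-view pixel (217,289) and the cup at (331,175). I'll refine this with a silhouette fit in both cameras.

```bash
cat > h.py <<'E'
from workcell import bot
import cv2, numpy as np
from scipy.optimize import least_squares
HUE={'red':[(0,6),(174,180)],'blue':[(105,125)],'yellow':[(24,35)],'green':[(50,80)]}
def proj(f,P):
    c=P@f["view"][:3,:3].T+f["view"][:3,3]; c=c*[1,-1,-1]
    fl=240/np.tan(np.radians(f["vfov"])/2)
    K=np.array([[fl,0,f["cx"]],[0,fl,f["cy"]],[0,0,1]])
    return cv2.projectPoints(c,np.zeros(3),np.zeros(3),K,np.array(f["distortion"]))[0][:,0]
def cen(h):
    m=cv2.moments(h.astype(np.float32)); return np.array([m["m10"],m["m01"]])/m["m00"]
def cyl(x,y,r,z0,z1):
    a=np.linspace(0,2*np.pi,60)
    return np.array([[x+r*np.cos(t),y+r*np.sin(t),z] for z in(z0,z1) for t in a])
def blob(f,col,guess,win,r,z0,z1):
    hsv=cv2.cvtColor(f["img"],cv2.COLOR_RGB2HSV)
    if col=='black': m=(hsv[...,2]<60).astype(np.uint8)
    else: m=sum(((hsv[...,0]>=a)&(hsv[...,0]<=b)&(hsv[...,1]>140)&(hsv[...,2]>50)) for a,b in HUE[col]).astype(np.uint8)
    w=np.zeros_like(m); h=cv2.convexHull(proj(f,cyl(*guess,r+win,z0,z1)).astype(np.int32)); cv2.fillConvexPoly(w,h,1)
    n,l,st,_=cv2.connectedComponentsWithStats(m*w)
    k=[i for i in range(1,n) if st[i,4]>25]
    ys,xs=np.nonzero(np.isin(l,k)); 
    hull=cv2.convexHull(np.c_[xs,ys].astype(np.int32))
    return cen(hull),cv2.contourArea(hull)
def fit(fr,col,guess,r,z0,z1,win=.02):
    out=[];tot=[]
    for f in fr:
        c,a=blob(f,col,guess,win,r,z0,z1)
        H=lambda p:cv2.convexHull(proj(f,cyl(p[0],p[1],r,z0,z1)).astype(np.float32))
        s=least_squares(lambda p:cen(H(p))-c,guess,diff_step=1e-3)
        out.append((s.x*1000).round(1)); tot.append(round(a/cv2.contourArea(H(s.x)),2))
    return out,tot
def stamp(fr,col,g,z=.006): return fit(fr,col,g,.016,.027+z,.09+z)
def stand(fr,col,g): return fit(fr,col,g,.048,0,.013,.01)
def frames(): return [bot.grab_frame(c) for c in("scene","top")]
E
python3 - <<'E'
from h import *
fr=frames()
S=dict(red=(.473,.013),blue=(.655,-.095),yellow=(.461,-.19),green=(.655,.15),black=(.474,.232))
T=dict(red='green',green='blue',blue='yellow',yellow='red')
for c in S: print('stand',c,*stand(fr,c,S[c]))
for c in T: print('stamp',c,*stamp(fr,c,S[T[c]]))
E
```

```text
stand red [array([463.7,   1.2]), array([466.,   3.])] [0.88, 0.93]
stand blue [array([ 651.8, -102.4]), array([ 652.5, -101.6])] [0.86, 0.89]
stand yellow [array([ 452.9, -202. ]), array([ 455.3, -200.9])] [0.77, 0.88]
stand green [array([651.4, 150.3]), array([662.2, 122.9])] [0.84, 0.1]
stand black [array([472.3, 227.7]), array([473.7, 228. ])] [0.89, 0.87]
stamp red [array([652.7, 154.8]), array([652.4, 154.9])] [0.78, 0.72]
stamp green [array([650.5, -98.4]), array([649.6, -97.2])] [0.63, 0.52]
stamp blue [array([ 458. , -206.1]), array([ 457.5, -205.9])] [0.7, 0.67]
stamp yellow [array([437.7, -14.2]), array([ 4.608e+02, -2.000e-01])] [0.22, 0.57]
```

```bash
sed -i "s/'yellow':\[(24,35)\]/'yellow':[(22,38)]/;s/'green':\[(50,80)\]/'green':[(45,90)]/;s/>140)/>100)/" h.py
python3 - <<'E'
from h import *
fr=frames()
S=dict(red=(.465,.002),blue=(.652,-.102),yellow=(.454,-.201),green=(.651,.150),black=(.473,.228))
T=dict(red='green',green='blue',blue='yellow',yellow='red')
for c in S: print('stand',c,*stand(fr,c,S[c]))
for c in T: print('stamp',c,*stamp(fr,c,S[T[c]]))
h=cv2.cvtColor(fr[1]["img"],cv2.COLOR_RGB2HSV)
print(h[196,251],h[299,331],h[201,387],h[306,443],h[221,259],h[183,259])
h=cv2.cvtColor(fr[0]["img"],cv2.COLOR_RGB2HSV);print(h[195,355],h[205,355],h[240,236])
print(bot.find_in("top","cup_mid")[0])
E
```

```text
stand red [array([463.7,   1.1]), array([465.4,   1.8])] [0.88, 0.96]
stand blue [array([ 651.8, -102.3]), array([ 652.4, -101.7])] [0.88, 0.92]
stand yellow [array([ 452.7, -205.2]), array([ 454.8, -203.6])] [0.9, 0.96]
stand green [array([650.8, 150.1]), array([651.5, 150.6])] [0.89, 0.93]
stand black [array([472.3, 227.8]), array([473.5, 228.2])] [0.89, 0.87]
stamp red [array([653.2, 155.2]), array([651.8, 154.2])] [0.81, 0.76]
stamp green [array([649.5, -99.2]), array([650.9, -99.7])] [0.68, 0.73]
stamp blue [array([ 457.7, -206.5]), array([ 457.5, -206. ])] [0.76, 0.72]
stamp yellow [array([ 4.622e+02, -1.000e-01]), array([4.622e+02, 1.000e-01])] [0.81, 0.77]
[  1 174 186] [ 30 138 188] [ 65 139 147] [108 174 174] [ 64 128 149] [ 65 137 115]
[ 23 198  89] [ 23 188  92] [ 66 181  55]
{'position': [0.7081, 0.0055, 0.0162], 'score': 0.76}
```

Emit:
apply_moves(claw=[0.085,0.085,0.085,0.085,0.085,0.085,0.085,0.085,0.085,0.085,0.085,0.085,0.085,0.085,0.085,0.085,0.085,0.085,0.085,0.085], xyz=[[0,0,0],[0,0,0],[0,0,0],[-0.028,-0.026,0],[-0.028,-0.026,0],[-0.028,-0.026,0],[-0.028,-0.026,0],[-0.028,-0.026,0],[-0.028,-0.026,0],[-0.028,-0.026,0],[-0.028,-0.026,0],[-0.028,-0.026,0],[-0.028,-0.026,0],[-0.028,-0.026,0],[-0.028,-0.026,0],[-0.028,-0.026,0],[-0.028,-0.026,0],[-0.028,-0.026,0.02],[-0.028,-0.026,0.03],[0,0,0.03]], twist=[[0,0,-0.0893],[0,0,-0.0893],[0,0,-0.0893],[0,0,0],[0,0,0],[0,0,0],[0,0,0],[0,0,0],[0,0,0],[0,0,0],[0,0,0],[0,0,0],[0,0,0],[0,0,0],[0,0,0],[0,0,0],[0,0,0],[0,0,0],[0,0,0],[0,0,0]], force=50)

```text
clock: 3.35
position: [0.6168, 0.1816, 0.1504]
tool_rot: [-3.14, 0.002, 3.136]
force: [-0.0, -0.3, -0.2]
grip_width: 0.0848
finger_force: 0.0
```

Emit:
apply_moves(claw=[0.085,0.085,0.085,0.085], xyz=[[-0.018,-0.0135,0],[-0.0175,-0.0135,0],[0,0,0.02],[0,0,0]], twist=[[0,0,0],[0,0,0],[0,0,0],[0,0,0]])

```text
clock: 3.75
position: [0.648, 0.159, 0.1291]
tool_rot: [-3.141, -0.003, 3.141]
force: [0.2, 0.0, 0.1]
grip_width: 0.0847
finger_force: 0.0
```

Emit:
apply_moves(claw=[0.085,0.085,0.085,0.085,0.085,0.03,0.03,0.03,0.03,0.03,0.03,0.03], xyz=[[-0.004,-0.004,0],[0,0,0.03],[0,0,0.03],[0,0,0.024],[0,0,0],[0,0,0],[0,0,0],[0,0,0],[0,0,0],[0,0,0],[0,0,0],[0,0,0]], twist=[[0,0,0],[0,0,0],[0,0,0],[0,0,0],[0,0,0],[0,0,0],[0,0,0],[0,0,0],[0,0,0],[0,0,0],[0,0,0],[0,0,0]])

```text
clock: 4.95
position: [0.6535, 0.156, 0.0487]
tool_rot: [3.141, 0.001, -3.142]
force: [-2.2, 0.1, 9.5]
grip_width: 0.0312
finger_force: 43.3
```

Emit:
apply_moves(claw=[0.025,0.025,0.025,0.025,0.025,0.025,0.025,0.025,0.025,0.025,0.025,0.025,0.025,0.025], xyz=[[0,0,-0.01],[0,0,-0.02],[0,0,-0.02],[0,0,-0.015],[0.01,0.004,0],[0.022,0.009,0],[0.025,0.01,0],[0.025,0.01,0],[0.025,0.01,0],[0.025,0.01,0],[0.025,0.01,0],[0.0175,0.007,0],[0.005,0.003,0],[0,0,0]], twist=[[0,0,0],[0,0,0],[0,0,0],[0,0,0],[0,0,0],[0,0,0],[0,0,0],[0,0,0],[0,0,0],[0,0,0],[0,0,0],[0,0,0],[0,0,0],[0,0,0]])

```text
clock: 6.35
position: [0.4726, 0.2292, 0.1121]
tool_rot: [-3.141, -0.0, -3.14]
force: [0.1, 0.7, -3.4]
grip_width: 0.0305
finger_force: 49.9
```

Run:
```python
from h import *
fr=frames()
cv2.imwrite("pics/s1.png",fr[0]["img"][:,:,::-1])
```

```text
(no output)
```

View pics/s1.png

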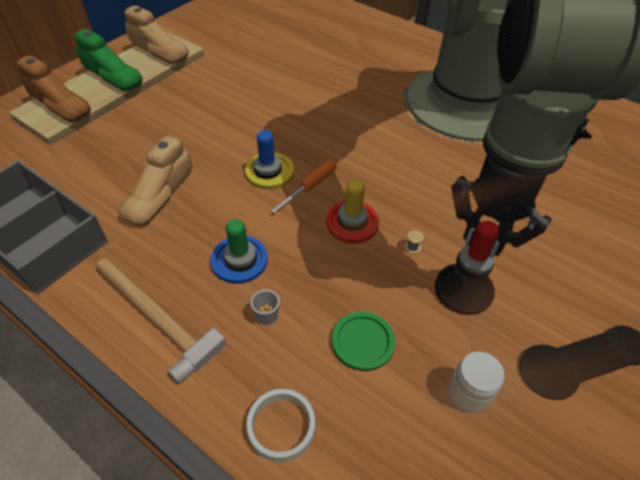

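Red stamp held upright at (482,245), above the black stand at (465,290). I'll lower it, release, and go to green.

Emit:
apply_moves(claw=[0.025,0.025,0.025,0.025,0.025,0.085,0.085,0.085,0.085,0.085,0.085], xyz=[[0,0,0.025],[0,0,0.025],[0,0,0.01],[0,0,0.004],[0,0,0],[0,0,0],[0,0,0],[0,0,0],[0,0,-0.025],[0,0,-0.03],[0,0,-0.03]], twist=[[0,0,0],[0,0,0],[0,0,0],[0,0,0],[0,0,0],[0,0,0],[0,0,0],[0,0,0],[0,0,0],[0,0,0],[0,0,0]])

```text
clock: 7.55
position: [0.4733, 0.2286, 0.1343]
tool_rot: [-3.141, -0.0, 3.142]
force: [0.6, -0.9, -0.1]
grip_width: 0.0851
finger_force: 0.0
```

Emit:
apply_moves(claw=[0.085,0.085,0.085,0.085,0.085,0.085,0.085,0.085,0.085,0.085,0.085,0.085,0.085,0.085], xyz=[[-0.0148,-0.0273,0],[-0.0148,-0.0273,0],[-0.0148,-0.0273,0],[-0.0148,-0.0273,0],[-0.0148,-0.0273,0],[-0.0148,-0.0273,0],[-0.0148,-0.0273,0],[-0.0148,-0.0273,0],[-0.0148,-0.0273,0],[-0.0148,-0.0273,0],[-0.0148,-0.0273,0],[-0.0148,-0.0273,0],[0,0,0],[0,0,0]], twist=[[0,0,0],[0,0,0],[0,0,0],[0,0,0],[0,0,0],[0,0,0],[0,0,0],[0,0,0],[0,0,0],[0,0,0],[0,0,0],[0,0,0],[0,0,0],[0,0,0]])

```text
clock: 8.95
position: [0.6509, -0.0994, 0.1331]
tool_rot: [3.142, -0.0, 3.141]
force: [-0.3, 0.8, -0.2]
grip_width: 0.0851
finger_force: 0.0
```

Run:
```python
from h import *
fr=frames()
print(stamp(fr,'red',(.473,.228)),bot.observe()["position"])
```

```text
([array([474.1, 227.4]), array([472.6, 228.3])], [0.84, 0.87]) [ 0.65081737 -0.09789808  0.13326294]
```

Emit:
apply_moves(claw=[0.085,0.085,0.085,0.085,0.085,0.025,0.025,0.025,0.025,0.025,0.025,0.025], xyz=[[0,0,0.03],[0,0,0.03],[0,0,0.02],[0,0,0.006],[0,0,0],[0,0,0],[0,0,0],[0,0,0],[0,0,0],[0,0,0],[0,0,0],[0,0,0]], twist=[[0,0,0],[0,0,0],[0,0,0],[0,0,0],[0,0,0],[0,0,0],[0,0,0],[0,0,0],[0,0,0],[0,0,0],[0,0,0],[0,0,0]])

```text
clock: 10.25
position: [0.6514, -0.0988, 0.0481]
tool_rot: [3.142, 0.001, -3.142]
force: [-1.3, 1.6, 8.0]
grip_width: 0.0315
finger_force: 48.9
```

Emit:
apply_moves(claw=[0.025,0.025,0.025,0.025,0.025,0.025,0.025,0.025,0.025,0.025,0.025,0.025,0.025,0.025,0.025,0.025,0.025], xyz=[[0,0,-0.01],[0,0,-0.02],[0,0,-0.02],[0,0,-0.015],[0,0.01,0],[0,0.022,0],[0,0.026,0],[0,0.026,0],[0,0.026,0],[0,0.026,0],[0,0.026,0],[0,0.026,0],[0,0.026,0],[0,0.022,0],[0,0.014,0],[0,0,0],[0,0,0]], twist=[[0,0,0],[0,0,0],[0,0,0],[0,0,0],[0,0,0],[0,0,0],[0,0,0],[0,0,0],[0,0,0],[0,0,0],[0,0,0],[0,0,0],[0,0,0],[0,0,0],[0,0,0],[0,0,0],[0,0,0]])

```text
clock: 11.95
position: [0.6508, 0.1505, 0.1119]
tool_rot: [-3.141, -0.001, 3.142]
force: [-0.3, -0.4, -2.7]
grip_width: 0.0306
finger_force: 50.0
```

Run:
```python
from h import *
fr=frames()
cv2.imwrite("pics/s2.png",fr[0]["img"][:,:,::-1])
```

```text
(no output)
```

View pics/s2.png

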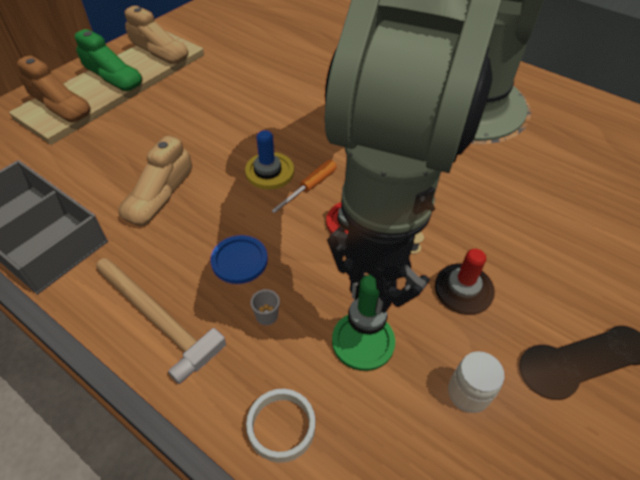

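Green is upright over the green stand (368,315 vs 363,340); red sits in black. Next: lower, release, go to blue.

Emit:
apply_moves(claw=[0.025,0.025,0.025,0.025,0.025,0.085,0.085,0.085,0.085,0.085,0.085], xyz=[[0,0,0.025],[0,0,0.025],[0,0,0.01],[0,0,0.004],[0,0,0],[0,0,0],[0,0,0],[0,0,0],[0,0,-0.025],[0,0,-0.03],[0,0,-0.03]], twist=[[0,0,0],[0,0,0],[0,0,0],[0,0,0],[0,0,0],[0,0,0],[0,0,0],[0,0,0],[0,0,0],[0,0,0],[0,0,0]])

```text
clock: 13.15
position: [0.651, 0.1511, 0.1345]
tool_rot: [-3.142, -0.0, -3.142]
force: [-0.0, 0.4, -0.1]
grip_width: 0.0851
finger_force: 0.0
```

Emit:
apply_moves(claw=[0.085,0.085,0.085,0.085,0.085,0.085,0.085,0.085,0.085,0.085,0.085,0.085,0.085,0.085,0.085], xyz=[[0.0149,-0.0274,0],[0.0149,-0.0274,0],[0.0149,-0.0274,0],[0.0149,-0.0274,0],[0.0149,-0.0274,0],[0.0149,-0.0274,0],[0.0149,-0.0274,0],[0.0149,-0.0274,0],[0.0149,-0.0274,0],[0.0149,-0.0274,0],[0.0149,-0.0274,0],[0.0149,-0.0274,0],[0.0149,-0.0274,0],[0,0,0],[0,0,0]], twist=[[0,0,0],[0,0,0],[0,0,0],[0,0,0],[0,0,0],[0,0,0],[0,0,0],[0,0,0],[0,0,0],[0,0,0],[0,0,0],[0,0,0],[0,0,0],[0,0,0],[0,0,0]])

```text
clock: 14.65
position: [0.4574, -0.2055, 0.1337]
tool_rot: [-3.141, 0.001, 3.14]
force: [0.4, 1.5, 0.1]
grip_width: 0.0849
finger_force: 0.0
```

Run:
```python
from h import *
s=bot.observe();print(s["position"],s["tool_rot"],s["qpos"])
```

```text
[ 0.45741237 -0.20550959  0.13365742] [-3.14143750e+00  7.47663775e-04  3.14028119e+00] [ 0.28172016  0.46822016  0.02926133  2.01220502 -0.02164443  0.6606937
  1.89439918]
```

Emit:
apply_moves(claw=[0.085,0.085,0.085,0.085,0.085,0.025,0.025,0.025,0.025,0.025,0.025,0.025], xyz=[[0,0,0.03],[0,0,0.03],[0,0,0.02],[0,0,0.007],[0,0,0],[0,0,0],[0,0,0],[0,0,0],[0,0,0],[0,0,0],[0,0,0],[0,0,0]], twist=[[0,0,0],[0,0,0],[0,0,0],[0,0,0],[0,0,0],[0,0,0],[0,0,0],[0,0,0],[0,0,0],[0,0,0],[0,0,0],[0,0,0]])

```text
clock: 15.85
position: [0.4578, -0.2053, 0.047]
tool_rot: [-3.141, 0.001, 3.141]
force: [-1.4, 0.7, 8.2]
grip_width: 0.0311
finger_force: 48.5
```

Emit:
apply_moves(claw=[0.025,0.025,0.025,0.025,0.025,0.025,0.025,0.025,0.025,0.025,0.025,0.025,0.025,0.025,0.025], xyz=[[0,0,-0.01],[0,0,-0.02],[0,0,-0.02],[0,0,-0.015],[-0.01,0.005,0],[-0.024,0.013,0],[-0.024,0.013,0],[-0.024,0.013,0],[-0.024,0.013,0],[-0.024,0.013,0],[-0.024,0.013,0],[-0.024,0.013,0],[-0.0165,0.008,0],[0,0,0],[0,0,0]], twist=[[0,0,0],[0,0,0],[0,0,0],[0,0,0],[0,0,0],[0,0,0],[0,0,0],[0,0,0],[0,0,0],[0,0,0],[0,0,0],[0,0,0],[0,0,0],[0,0,0],[0,0,0]])

```text
clock: 17.35
position: [0.6516, -0.1005, 0.1104]
tool_rot: [3.142, -0.001, -3.141]
force: [-0.2, -0.5, -2.3]
grip_width: 0.0311
finger_force: 49.9
```

Run:
```python
from h import *
fr=frames()
cv2.imwrite("pics/s3.png",fr[0]["img"][:,:,::-1])
print(stamp(fr[:1],'green',(.651,.15)))
```

```text
([array([664.2, 155.9])], [2.13])
```

View pics/s3.png

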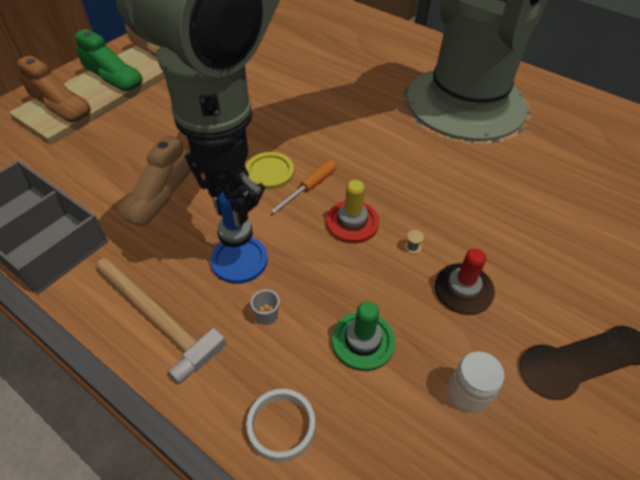

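Blue is held over the blue stand (235,230 vs 239,258), and green is centred in its own stand at (363,337). The green number is invalid because handle and stand share a colour. Continue: lower, release, go to yellow.

Emit:
apply_moves(claw=[0.025,0.025,0.025,0.025,0.025,0.085,0.085,0.085,0.085,0.085,0.085], xyz=[[0,0,0.025],[0,0,0.025],[0,0,0.01],[0,0,0.004],[0,0,0],[0,0,0],[0,0,0],[0,0,0],[0,0,-0.025],[0,0,-0.03],[0,0,-0.03]], twist=[[0,0,0],[0,0,0],[0,0,0],[0,0,0],[0,0,0],[0,0,0],[0,0,0],[0,0,0],[0,0,0],[0,0,0],[0,0,0]])

```text
clock: 18.55
position: [0.6517, -0.1011, 0.1335]
tool_rot: [-3.142, -0.0, -3.142]
force: [0.1, 0.3, 0.5]
grip_width: 0.0849
finger_force: 0.0
```

Emit:
apply_moves(claw=[0.085,0.085,0.085,0.085,0.085,0.085,0.085,0.085,0.085,0.085], xyz=[[0.0237,0.0127,0],[0.0237,0.0127,0],[0.0237,0.0127,0],[0.0237,0.0127,0],[0.0237,0.0127,0],[0.0237,0.0127,0],[0.0237,0.0127,0],[0.0237,0.0127,0],[0,0,0],[0,0,0]], twist=[[0,0,0],[0,0,0],[0,0,0],[0,0,0],[0,0,0],[0,0,0],[0,0,0],[0,0,0],[0,0,0],[0,0,0]])

```text
clock: 19.55
position: [0.4626, 0.0008, 0.1328]
tool_rot: [3.141, 0.001, -3.141]
force: [0.2, -0.4, -0.4]
grip_width: 0.0852
finger_force: 0.0
```

Emit:
apply_moves(claw=[0.085,0.085,0.085,0.085,0.085,0.025,0.025,0.025,0.025,0.025,0.025,0.025], xyz=[[0,0,0.03],[0,0,0.03],[0,0,0.02],[0,0,0.006],[0,0,0],[0,0,0],[0,0,0],[0,0,0],[0,0,0],[0,0,0],[0,0,0],[0,0,0]], twist=[[0,0,0],[0,0,0],[0,0,0],[0,0,0],[0,0,0],[0,0,0],[0,0,0],[0,0,0],[0,0,0],[0,0,0],[0,0,0],[0,0,0]])

```text
clock: 20.75
position: [0.4627, 0.0007, 0.047]
tool_rot: [3.141, 0.001, -3.141]
force: [-1.2, 1.2, 11.1]
grip_width: 0.0306
finger_force: 48.4
```

Emit:
apply_moves(claw=[0.025,0.025,0.025,0.025,0.025,0.025,0.025,0.025,0.025,0.025,0.025,0.025,0.025,0.025,0.025], xyz=[[0,0,-0.01],[0,0,-0.02],[0,0,-0.02],[0,0,-0.015],[0.001,-0.01,0],[0.001,-0.025,0],[0.001,-0.025,0],[0.001,-0.025,0],[0.001,-0.025,0],[0.001,-0.025,0],[0.001,-0.025,0],[0.001,-0.025,0],[0,-0.0195,0],[0,0,0],[0,0,0]], twist=[[0,0,0],[0,0,0],[0,0,0],[0,0,0],[0,0,0],[0,0,0],[0,0,0],[0,0,0],[0,0,0],[0,0,0],[0,0,0],[0,0,0],[0,0,0],[0,0,0],[0,0,0]])

```text
clock: 22.25
position: [0.4535, -0.2044, 0.1107]
tool_rot: [3.141, -0.001, 3.14]
force: [0.0, -0.5, -3.1]
grip_width: 0.031
finger_force: 50.2
```

Run:
```python
from h import *
fr=frames()
cv2.imwrite("pics/s4.png",fr[0]["img"][:,:,::-1])
```

```text
(no output)
```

View pics/s4.png

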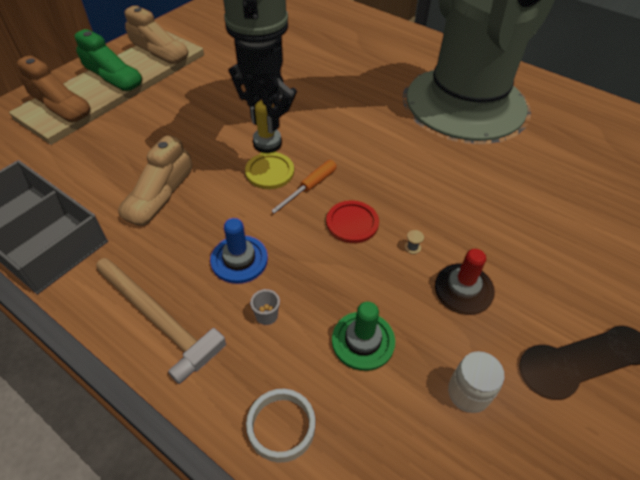

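Yellow is upright over the yellow stand (267,140 vs 270,169), and blue is centred in blue (239,255). Lower, release, go to red in the black stand.

Emit:
apply_moves(claw=[0.025,0.025,0.025,0.025,0.025,0.085,0.085,0.085,0.085,0.085,0.085], xyz=[[0,0,0.025],[0,0,0.025],[0,0,0.01],[0,0,0.004],[0,0,0],[0,0,0],[0,0,0],[0,0,0],[0,0,-0.025],[0,0,-0.03],[0,0,-0.03]], twist=[[0,0,0],[0,0,0],[0,0,0],[0,0,0],[0,0,0],[0,0,0],[0,0,0],[0,0,0],[0,0,0],[0,0,0],[0,0,0]])

```text
clock: 23.45
position: [0.454, -0.204, 0.1335]
tool_rot: [3.142, -0.0, 3.142]
force: [-0.3, 0.7, -0.5]
grip_width: 0.0851
finger_force: 0.0
```

Emit:
apply_moves(claw=[0.085,0.085,0.085,0.085,0.085,0.085,0.085,0.085,0.085,0.085,0.085,0.085,0.085,0.085,0.085,0.085,0.085,0.085], xyz=[[-0.0012,0.027,0],[-0.0012,0.027,0],[-0.0012,0.027,0],[-0.0012,0.027,0],[-0.0012,0.027,0],[-0.0012,0.027,0],[-0.0012,0.027,0],[-0.0012,0.027,0],[-0.0012,0.027,0],[-0.0012,0.027,0],[-0.0012,0.027,0],[-0.0012,0.027,0],[-0.0012,0.027,0],[-0.0012,0.027,0],[-0.0012,0.027,0],[-0.0012,0.027,0],[0,0,0],[0,0,0]], twist=[[0,0,0],[0,0,0],[0,0,0],[0,0,0],[0,0,0],[0,0,0],[0,0,0],[0,0,0],[0,0,0],[0,0,0],[0,0,0],[0,0,0],[0,0,0],[0,0,0],[0,0,0],[0,0,0],[0,0,0],[0,0,0]])

```text
clock: 25.25
position: [0.4733, 0.2281, 0.1323]
tool_rot: [-3.141, 0.0, -3.141]
force: [-0.4, 0.4, 0.1]
grip_width: 0.0849
finger_force: 0.0
```

Emit:
apply_moves(claw=[0.085,0.085,0.085,0.085,0.085,0.025,0.025,0.025,0.025,0.025,0.025,0.025], xyz=[[0,0,0.03],[0,0,0.03],[0,0,0.02],[0,0,0.005],[0,0,0],[0,0,0],[0,0,0],[0,0,0],[0,0,0],[0,0,0],[0,0,0],[0,0,0]], twist=[[0,0,0],[0,0,0],[0,0,0],[0,0,0],[0,0,0],[0,0,0],[0,0,0],[0,0,0],[0,0,0],[0,0,0],[0,0,0],[0,0,0]])

```text
clock: 26.45
position: [0.4737, 0.2283, 0.048]
tool_rot: [3.141, 0.001, -3.141]
force: [-1.9, 0.2, 9.6]
grip_width: 0.0309
finger_force: 48.6
```

Emit:
apply_moves(claw=[0.025,0.025,0.025,0.025,0.025,0.025,0.025,0.025,0.025,0.025,0.025,0.025,0.025,0.025,0.025,0.025], xyz=[[0,0,-0.01],[0,0,-0.02],[0,0,-0.02],[0,0,-0.015],[0.001,-0.01,0],[0.001,-0.025,0],[0.001,-0.025,0],[0.001,-0.025,0],[0.001,-0.025,0],[0.001,-0.025,0],[0.001,-0.025,0],[0.001,-0.025,0],[0.0005,-0.025,0],[0,-0.016,0],[0,0,0],[0,0,0]], twist=[[0,0,0],[0,0,0],[0,0,0],[0,0,0],[0,0,0],[0,0,0],[0,0,0],[0,0,0],[0,0,0],[0,0,0],[0,0,0],[0,0,0],[0,0,0],[0,0,0],[0,0,0],[0,0,0]])

```text
clock: 28.05
position: [0.4644, 0.0015, 0.112]
tool_rot: [-3.142, -0.001, 3.141]
force: [-0.3, -0.3, -2.6]
grip_width: 0.0307
finger_force: 50.3
```

Held with the right weight over the red stand. Lower, release, and retreat upward and aside for a clear view.

Emit:
apply_moves(claw=[0.025,0.025,0.025,0.025,0.025,0.085,0.085,0.085,0.085,0.085,0.085,0.085,0.085,0.085,0.085,0.085,0.085,0.085,0.085,0.085], xyz=[[0,0,0.025],[0,0,0.025],[0,0,0.01],[0,0,0.004],[0,0,0],[0,0,0],[0,0,0],[0,0,0],[0,0,-0.025],[0,0,-0.03],[0,0,-0.03],[0,0,-0.03],[0,0,-0.03],[0,0.03,0],[0,0.03,0],[0,0.03,0],[0,0.03,0],[0,0.03,0],[0,0.03,0],[0,0.03,0]], twist=[[0,0,0],[0,0,0],[0,0,0],[0,0,0],[0,0,0],[0,0,0],[0,0,0],[0,0,0],[0,0,0],[0,0,0],[0,0,0],[0,0,0],[0,0,0],[0,0,0],[0,0,0],[0,0,0],[0,0,0],[0,0,0],[0,0,0],[0,0,0]])

```text
clock: 30.05
position: [0.4648, 0.2133, 0.1936]
tool_rot: [3.141, 0.0, -3.142]
force: [1.4, -0.8, 0.6]
grip_width: 0.0853
finger_force: 0.0
```

Emit:
apply_moves(claw=[0.085,0.085,0.085,0.085,0.085,0.085,0.085,0.085], xyz=[[0,0.03,0],[0,0.03,0],[0,0.03,0],[0,0.03,0],[0,0.03,0],[0,0.03,0],[0,0,0],[0,0,0]], twist=[[0,0,0],[0,0,0],[0,0,0],[0,0,0],[0,0,0],[0,0,0],[0,0,0],[0,0,0]])

```text
clock: 30.85
position: [0.4646, 0.3923, 0.1931]
tool_rot: [-3.141, -0.0, -3.141]
force: [-0.4, -0.1, -0.1]
grip_width: 0.0854
finger_force: 0.0
```

Run:
```python
from h import *
fr=frames()
for c,f in zip(("s5","t5"),fr): cv2.imwrite(f"pics/{c}.png",f["img"][:,:,::-1])
```

```text
(no output)
```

View pics/s5.png

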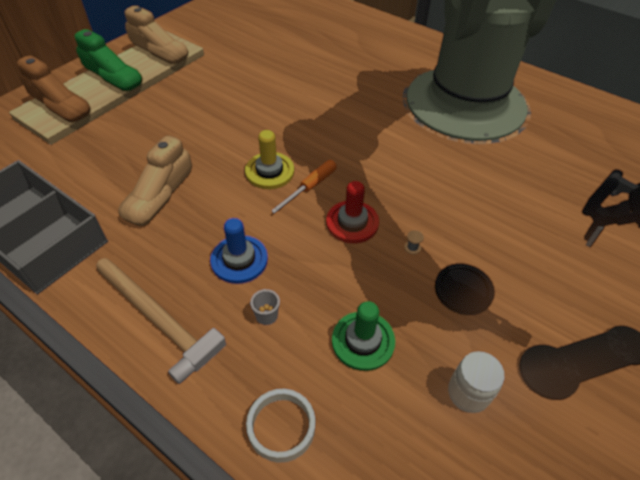

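View pics/t5.png

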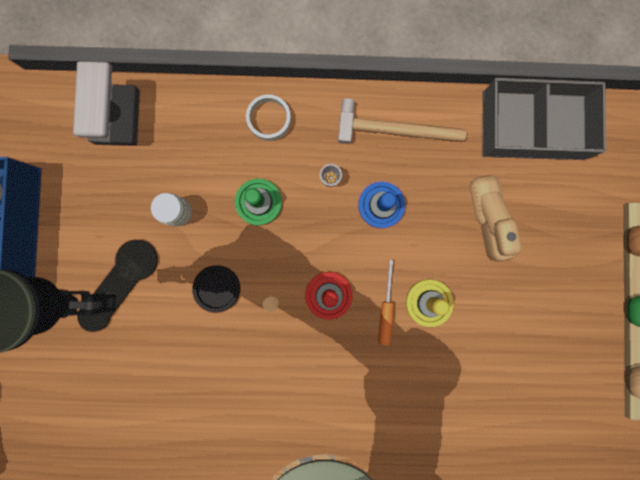

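All four stamps stand upright and centred in their own stands. In the top view they are at green (258,202), blue (382,205), red (329,296) and yellow (430,303). The black stand (217,289) is empty, the cup (331,175) is upright, and the arm is clear.

```bash
python3 -c "
from workcell import bot
print(bot.job_done())"
```

```text
the job is handed in; nothing more can be done
None
```

All four stamps stand upright in the stands of their own colours, the black stand is empty, the cup is still standing, and the job was handed in at about 31 s on the robot's clock; no verdict came back.

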